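# Load the label roll and scan it in

### The arm

A 6-joint arm with a two-finger parallel gripper is mounted at the origin on the work surface. World frame = base frame: x ahead of the robot, y to its left, z up, the work surface at z = 0. Lengths are in m, angles in rad, forces in N, time in s.
With the tool pointing down it reaches from about 0.275 to 0.825 m from the base axis. Payload 5.2 kg.
Tool frame: the origin (TCP) lies at the very end of the fingers, on their centre line; the grasp point (between the pads) lies 19 mm behind it; z points along the fingers, y is the line along which they close (so a half turn about z gives the same grasp; the last joint's range is limited). The gripper opens to 93 mm and grips with 3 to 60 N. Pads are 15 mm wide; open, the fingers measure 128 mm over their backs; the gripper's body (75 mm by 188 mm) begins 65 mm behind the grasp point.
Start: joints at [-0.203, 0.259, 1.535, -0, 1.348, -0.203], TCP at [0.55, 0, 0.219] pointing down, gripper open.
Joint ranges: [-3.14, 3.14], [-0.91, 2.08], [0.19, 2.58], [-1.22, 4.36], [0.22, 2.71], [-3.12, 3.12]. Speed limits (rad/s): [2.57, 2.57, 3.14, 3.14, 3.14, 3.14].

### API

Orientations are given as a unit quaternion [x, y, z, w].
In Python, from workcell import arm, grab_frame, get_calibration, outline_of gives the robot as it stands.
- The arm moves only by the tool carry_out, never from a script. Its argument "rows" is a list of rows, each an object with "slide": the shift along the tool's x, y, z in mm, a list of three; "turn": the turn about the tool's z in rad. In form: [{"slide": [dx, dy, dz], "turn": turn}, ...]. A call has 1 to 5 rows; each row is the pose to reach, as a shift and turn from the pose commanded when the call began, along the tool's axes at that moment; what a row does not reach only later rows make up. A row lasts 1/8 s, in which the tool goes at most 62.5 mm and 10.7 degrees, less where a joint would pass 70% of its speed; a pose out of reach is approached as far as the arm can. A call with a gripper value outside its range is refused whole. "grip" is the opening, from -1 (shut) to 1 (fully open), set as the call begins (left out, the last holds). The fingers move at their own pace and stop on an object; the grip force is fixed at half the most. Time passes only in rows, so rows that repeat a pose let the fingers close. It gives the time, the measured TCP pose, the force, the opening and the grip force at its end, in the units of the state.
- arm.read_state(): the state, without advancing time (a new reading comes with each control period).
- grab_frame(name): name is "scene" or "side" or "wrist"; returns (picture, depth): 420x560x3 uint8, red, green, blue; 420x560 float32, m along the optical axis (not along the pixel's ray), 0 where there is no reading.
- get_calibration(name): a dict with "camera_matrix" (3x3 intrinsics, pixels), "world_from_camera" (4x4, takes a point from camera to world coordinates). Camera axes: x right, y down, z forward; pixel columns grow to the right and rows downward; lengths in m; the calibration is good to about 2 mm. A picture is of the moment at which its call begins: read the wrist's pose just before it. get_calibration takes no time and is no camera call; for the wrist camera it gives the pose at the moment of the call.
- arm.close_job(): hands the job in; it is judged then, once.
Trained networks look in the newest picture that a camera, given by its name, has taken for a name from the list of things; names that differ only in an ending like _2 or _b are one class to them, and where a whole thing is asked for, a point or a joint stands for the part that bears it (a point fixed in the world has none). Each returns a list of dicts, best first, with "score" (0 to 1); they miss things now and then, are a little off and sometimes report something else, mostly with a low value. They report only what shows in the picture. A call takes as long as a camera call. They do not tell look-alikes from the thing itself.
- outline_of(camera, query): "mask" (420x560 bool, what is visible of it) and "point" ([column, row] in pixels, amid what is visible of it).
The state is a dict: "clock": time; "q": joint angles; "qd": joint speeds; "joint_efforts": joint torques, N m; "tcp_pos": TCP position; "orientation": TCP orientation; "wrist_force": force on the tool from outside, world axes, zero at the start; "wrist_torque": the same for the moment, N m; "gripper_width": finger opening in m; "finger_force": force on a finger pad.
Only numpy, scipy, OpenCV 4.12 (cv2) and the standard library are available. Lean on these libraries where they do the work, as an engineer would, in place of code of your own. Each camera call takes 0.05 s, during which the arm holds its last target. There are 200 camera calls.

### The job

Load the fresh label roll onto the label stand: lower it over the upright spindle until it sits fully down, without letting it drop, and let go of it. Then scan it in: draw the hand scanner out of its sloping holster, turn it upright so that its window points straight down, and finish while still holding it, motionless, with the window about 6 cm above the middle of the roll's top. The scanner must not touch the roll, and everything else stays where it is.

Things in the scene. Friction and masses are not known exactly. Their poses are not given: they have to be found in the camera images.
- roll: the fresh label roll: a white paper ring on a brown cardboard core, outer diameter 56 mm, height 50 mm, bore 26 mm right through, about 0.12 kg, standing on its end on the table. Origin: centre of its underside; z along the bore, up. The thin bare core and the wide flat tape ring are not it
- roll_top (a point): point on the axis of the label roll, level with its top face, 50 mm above its origin
- stand: label stand, fixed: grey plate 120 x 120 x 12 mm with a black disc (diameter 64 mm, 3 mm thick) in the middle and on it an upright bright spindle. Origin: centre of the plate's underside, on the table; z up. Near its +x edge runs a bar along y, 8 mm high above the plate, 52 to 58 mm from the spindle axis
- stand_seat (a point): point on the spindle's axis at the top of the black disc, 15 mm above the table, where the roll's underside comes to rest. The spindle is 20 mm in diameter and ends 42 mm above this point, its last 8 mm tapering to 10 mm
- scanner: hand scanner, a stiff grey wand 170 mm long, about 0.16 kg: a head 40 mm (its y) x 26 mm (its x) over the first 60 mm, then a straight handle 26 x 26 mm up to its end. Origin: centre of the window, the flat end face of the head; z runs from the window along the wand to the handle's end, so z points straight up when the window points straight down. At the start the head sits in the holster with z leaning 0.7 rad (40 degrees) from vertical; centre of mass about 62 mm along z
- scanner_grip (a point): point on the middle of the scanner's handle, 115 mm along z from the window: a good place to grip, across the 26 mm width along the scanner's y (level at the start), 45 mm out from the holster's mouth
- holster: sloping holster, fixed: grey foot 160 x 100 x 12 mm (from 70 mm to its -x side to 90 mm to its +x side of its origin) carrying a black open-topped socket that leans 0.7 rad from vertical towards the holster's own -x, that is roughly towards the robot. Origin: on the table, under the wand's handle; z up
- holster_mouth (a point): centre of the socket's mouth, about 92 mm above the table. The socket is 31 x 46 mm inside and holds the last 70 mm of the scanner: pull along the scanner's own z by more than 75 mm to free it; it slides freely, nothing latches
- core: bystander: bare cardboard core, a thin tube 33 mm in diameter, 50 mm high, standing on end. Origin: centre of its underside
- tape: bystander: clear ring of packing tape lying flat, 80 mm in diameter, 24 mm high. Origin: centre of its underside
- cup_stack: bystander: upright stack of nested paper cups, 64 mm in diameter, 83 mm high. Origin: centre of its underside
- bowl: bystander: steel bowl 110 mm in diameter, 50 mm high. Origin: centre of its underside
- spatula: bystander: spatula lying on the table. Origin: centre of its underside
There are look-alikes about, which are no part of the job. What is shaped like the holster but green or purple is not meant.

How it is judged:
By the outcome, as a careful person would: the job done as asked, in the order asked, and still so for the second after the job is handed in, while the arm keeps its last pose, push and grip.
It also fails if it takes over 72 s, if anything falls off the work surface, if the arm or the gripper's body presses on something with over 40 N, if the wrist force passes 120 N, or if a joint passes its speed limit or range.

## Working session

There is one attempt and no reset: what is moved stays moved. The work goes in short steps, Python scripts to look and compute and a tool call to move; the robot and the scene stay as the last step left them, time stands still between calls to the robot, and variables do not carry over. Pictures are saved under pics/ and viewed, at most 10 in all, crops included, and the job is handed in when it is done.

Besides the shell and the picture viewer there is one more tool, called after "Call:" as a command line: name --argument value ..., lists and objects as JSON in quotes. carry_out: Moves the arm, as the interface text tells. Its arguments: {"type":"object","properties":{"rows":{"type":"array"},"grip":{"type":"number"}},"required":["rows"]}

```bash
mkdir -p pics; ls
cat > h.py <<'E'
import numpy as np,cv2
from workcell import arm, grab_frame, get_calibration, outline_of
def save(n,p): cv2.imwrite('pics/'+n,cv2.cvtColor(p,cv2.COLOR_RGB2BGR))
def cloud(name,d):
    c=get_calibration(name);K=np.array(c['camera_matrix']);T=np.array(c['world_from_camera'])
    v,u=np.mgrid[:d.shape[0],:d.shape[1]]
    P=np.stack([(u-K[0,2])/K[0,0]*d,(v-K[1,2])/K[1,1]*d,d],-1)
    return P@T[:3,:3].T+T[:3,3]
E
cat > a.py <<'E'
from h import *
ims=[]
for cam in('scene','side'):
    p,d=grab_frame(cam); np.savez(cam,p=p,d=d); ims.append(p)
    W=cloud(cam,d)
    for q in('roll','stand','scanner','holster','core'):
        for o in outline_of(cam,q)[:3]:
            m=o['mask']&(d>0); P=W[m]
            print(cam,q,round(o['score'],2),np.round(o['point']),np.round(P.mean(0),3),np.round(np.percentile(P,2,0),3),np.round(np.percentile(P,98,0),3))
save('a.png',cv2.resize(ims[0],(800,600)));save('b.png',cv2.resize(ims[1],(800,600)))
E
python3 a.py
```

```text
pics
scene roll 0.96 [336. 191.] [0.473 0.056 0.032] [ 0.419  0.037 -0.001] [0.495 0.087 0.051]
scene roll 0.15 [228. 346.] [ 0.643 -0.446  0.006] [ 0.467 -0.473 -0.   ] [ 0.726 -0.411  0.02 ]
scene stand 0.72 [428. 201.] [0.64  0.255 0.014] [0.577 0.205 0.   ] [0.693 0.322 0.047]
scene scanner 0.93 [284. 244.] [ 0.604 -0.262  0.124] [ 0.488 -0.283 -0.001] [ 0.645 -0.186  0.171]
scene holster 0.91 [298. 286.] [ 0.656 -0.26   0.035] [ 0.565 -0.312  0.004] [ 0.718 -0.195  0.101]
scene holster 0.87 [211. 246.] [ 0.426 -0.331  0.036] [ 0.33  -0.373  0.003] [ 0.481 -0.272  0.1  ]
scene holster 0.82 [175. 199.] [ 0.197 -0.298  0.035] [ 0.106 -0.358  0.004] [ 0.256 -0.232  0.097]
scene core 0.58 [301. 218.] [ 0.474 -0.085  0.031] [ 0.454 -0.097  0.003] [ 0.486 -0.067  0.051]
side roll 0.56 [243. 180.] [0.46  0.054 0.032] [ 0.435  0.032 -0.001] [0.506 0.138 0.052]
side stand 0.91 [264. 141.] [0.625 0.251 0.014] [0.568 0.201 0.001] [0.684 0.321 0.043]
side stand 0.46 [352. 176.] [ 0.772 -0.062  0.031] [ 0.713 -0.122  0.003] [ 0.816 -0.02   0.051]
side stand 0.26 [340. 201.] [ 0.594 -0.274  0.136] [ 0.561 -0.287  0.081] [ 0.641 -0.262  0.172]
side scanner 0.55 [342. 204.] [ 0.596 -0.274  0.133] [ 0.562 -0.287  0.078] [ 0.643 -0.26   0.172]
side holster 0.96 [312. 365.] [ 0.342 -0.588  0.026] [ 0.272 -0.646  0.006] [ 0.427 -0.536  0.099]
side holster 0.95 [185. 296.] [ 0.165 -0.308  0.029] [ 0.09  -0.365  0.002] [ 0.247 -0.258  0.099]
side holster 0.86 [198. 167.] [0.369 0.196 0.03 ] [0.29  0.135 0.001] [0.45  0.252 0.098]
side core 0.71 [241. 182.] [0.458 0.051 0.034] [0.435 0.032 0.001] [0.487 0.085 0.052]
side core 0.56 [259. 210.] [ 0.463 -0.088  0.029] [ 0.448 -0.102 -0.001] [ 0.492 -0.064  0.051]
```

View pics/a.png

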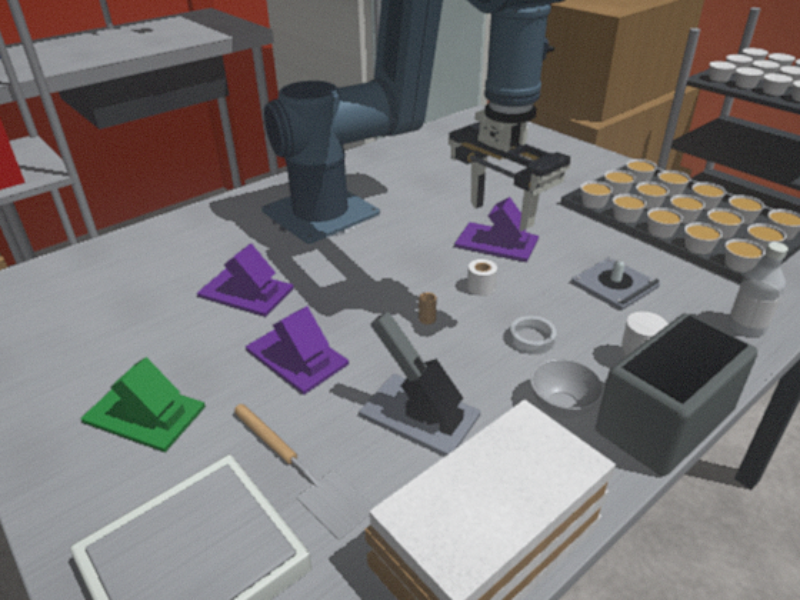

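View pics/b.png

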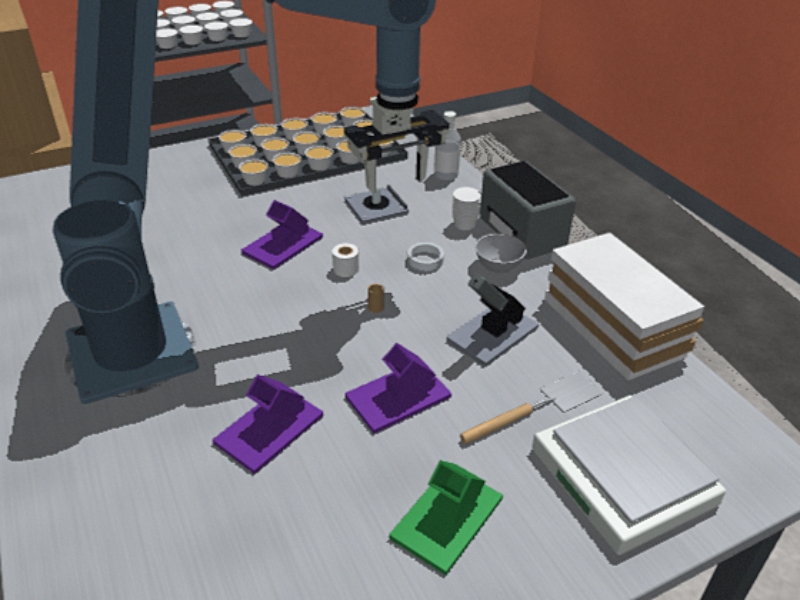

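The roll is the white ring with the brown core at scene px (337,194). The bare core is at (299,215) and the tape at (373,233). The grey holster with the scanner is at (298,286); the purple and green ones are decoys. Next I'll take an enlarged crop and measure more closely.

```bash
cat > b.py <<'E'
from h import *
s=arm.read_state(); print(s['clock'],np.round(s['tcp_pos'],4),np.round(s['orientation'],4),s['wrist_force'],s['gripper_width'])
z=np.load('scene.npz');p,d=z['p'],z['d'];W=cloud('scene',d)
save('c.png',np.hstack([cv2.resize(p[165:245,265:365],(400,320),interpolation=2),cv2.resize(p[210:320,245:345],(364,320),interpolation=2)]))
p,d=grab_frame('wrist');np.savez('wrist',p=p,d=d);save('d.png',p)
c=get_calibration('wrist');print(np.round(c['world_from_camera'],3))
# scanner/holster from scene+side clouds
for cam in('scene','side'):
    z=np.load(cam+'.npz');p,d=z['p'],z['d'];W=cloud(cam,d)
    def box(lo,hi): return ((W>lo)&(W<hi)).all(-1)&(d>0)
    m=box([.53,-.36,.125],[.66,-.18,.2]); P=W[m]; mu=P.mean(0);u,sv,vt=np.linalg.svd(P-mu)
    print(cam,'wand',len(P),mu.round(4),vt[0].round(3),(sv/len(P)**.5).round(4))
    m=box([.5,-.4,.008],[.8,-.1,.016]); r=cv2.minAreaRect((W[m][:,:2]*1000).astype(np.float32)); print('foot',r)
    m=box([.54,.16,.008],[.73,.36,.0135]); r=cv2.minAreaRect((W[m][:,:2]*1000).astype(np.float32)); print('plate',r)
    m=box([.54,.16,.025],[.73,.36,.07]); print('spindle',m.sum(),W[m].mean(0).round(4),W[m].max(0).round(4))
    m=box([.4,.0,.046],[.53,.1,.06]);print('roll',cv2.minEnclosingCircle((W[m][:,:2]*1000).astype(np.float32)),m.sum())
E
python3 b.py
```

```text
0.6 [0.55   0.     0.2186] [ 0.7071  0.7071  0.     -0.    ] [ 0.52714573  0.00608291 -0.1275763 ] 0.09298477542807859
[[ 1.     0.001 -0.001  0.551]
 [ 0.    -0.956 -0.294  0.082]
 [-0.001  0.294 -0.956  0.385]
 [ 0.     0.     0.     1.   ]]
scene wand 483 [ 0.5978 -0.2699  0.1491] [ 0.673  0.25  -0.696] [0.0186 0.009  0.0052]
foot ((688.780517578125, -223.93817138671875), (286.2223815917969, 127.66361999511719), 28.609619140625)
plate ((634.8528442382812, 265.45880126953125), (124.5127182006836, 122.39498138427734), 87.46971893310547)
spindle 82 [0.6364 0.261  0.0415] [0.6442 0.2732 0.0571]
roll ((466.910400390625, 61.498260498046875), 29.546417236328125) 165
side wand 197 [ 0.5803 -0.2776  0.1537] [ 0.704 -0.036 -0.709] [0.0181 0.0079 0.0062]
foot ((668.410400390625, -249.8987274169922), (248.04518127441406, 297.99273681640625), 0.14448322355747223)
plate ((626.5357666015625, 263.4606628417969), (127.22516632080078, 121.04779815673828), 89.77705383300781)
spindle 36 [0.6278 0.2582 0.039 ] [0.6386 0.2706 0.0553]
roll ((458.3213195800781, 60.507747650146484), 30.44774055480957) 137
```

View pics/c.png

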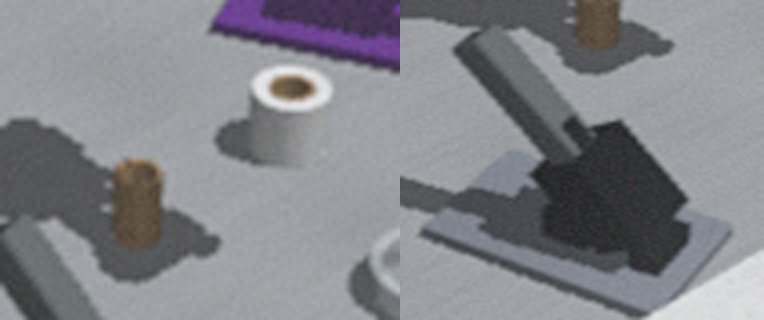

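View pics/d.png

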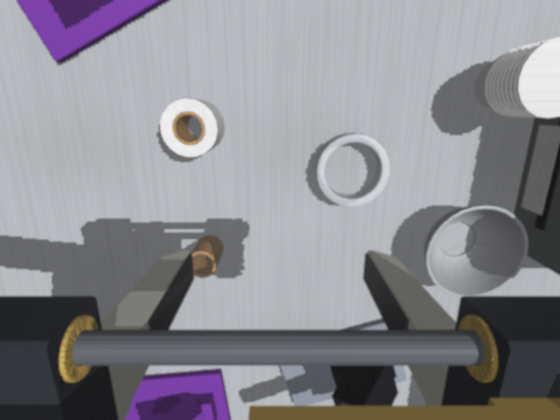

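The crop confirms the white roll and the grey holster that holds the scanner. In the wrist picture the roll is at about (188,127). I'll locate it there.

```bash
cat >> h.py <<'E'
from scipy.optimize import least_squares
def ringfit(W,d,c,zlo,zhi,rad,R=.045):
    m=(d>0)&(np.hypot(W[...,0]-c[0],W[...,1]-c[1])<R)&(W[...,2]>zlo)&(W[...,2]<zhi)
    P=W[m]; xy=P[:,:2]; h,_=cv2.findContours(m.astype(np.uint8),0,1); h=max(h,key=len)[:,0]
    e=W[h[:,1],h[:,0]]
    r=least_squares(lambda v:np.hypot(*(e[:,:2]-v[:2]).T)-v[2],[*c,rad],loss='soft_l1',f_scale=.001).x
    return r.round(4),len(P),P[:,2].mean().round(4)
E
python3 - <<'E'
from h import *
z=np.load('wrist.npz');d=z['d'];W=cloud('wrist',d)
print(ringfit(W,d,(.463,.06),.044,.058,.028))
m=(W[...,0]>.7)&(W[...,1]>.0)&(d>0); 
for cam in('scene','side'):
    z=np.load(cam+'.npz');d=z['d'];W=cloud(cam,d)
    m=(d>0)&(W[...,2]>.12)&(W[...,2]<.5)&(W[...,0]>.6)&(W[...,0]<1.0)&(W[...,1]<.3)&(W[...,1]>-.4)
    P=W[m];print(cam,np.percentile(P,[1,50,99],0).round(3))
    m2=m&(W[...,1]>-.05); P=W[m2];print(cam,np.percentile(P,[1,50,99],0).round(3))
E
```

```text
(array([0.4642, 0.063 , 0.0273]), 2139, np.float64(0.0501))
scene [[ 0.604 -0.398  0.121]
 [ 0.873 -0.249  0.125]
 [ 0.948  0.102  0.344]]
scene [[ 0.602 -0.048  0.122]
 [ 0.879  0.009  0.134]
 [ 0.949  0.109  0.345]]
side [[ 0.602 -0.396  0.12 ]
 [ 0.854 -0.23   0.125]
 [ 0.935  0.101  0.346]]
side [[ 0.601 -0.048  0.122]
 [ 0.844  0.004  0.134]
 [ 0.94   0.107  0.346]]
```

Call:
carry_out --rows '[{"slide": [30,-40,30],"turn": -0.18},{"slide": [50,-70,60],"turn": -0.36},{"slide": [63,-86,90],"turn": -0.54},{"slide": [63,-86,110],"turn": -0.72},{"slide": [63,-86,110],"turn": -0.9}]' --grip 1

```text
clock: 1.27
tcp_pos: [0.4625, 0.0634, 0.1072]
orientation: [0.326, 0.945, -0.0, -0.002]
wrist_force: [0.4, -0.1, -0.3]
gripper_width: 0.0932
finger_force: 0.0
```

Call:
carry_out --rows '[{"slide": [0,0,0],"turn": -0.18},{"slide": [0,0,0],"turn": -0.36},{"slide": [0,0,0],"turn": -0.54},{"slide": [0,0,0],"turn": -0.67},{"slide": [0,0,0],"turn": -0.67}]'

```text
clock: 1.9
tcp_pos: [0.4641, 0.063, 0.1088]
orientation: [0.001, 1.0, 0.0, 0.0]
wrist_force: [-0.7, 0.3, -0.9]
gripper_width: 0.093
finger_force: 0.0
```

Run:
```python
from h import *
s=arm.read_state(); print(s['clock'],np.round(s['tcp_pos'],4),np.round(s['orientation'],4),s['q'])
p,d=grab_frame('wrist');W=cloud('wrist',d);save('e.png',p)
try: print(ringfit(W,d,(.464,.063),.044,.058,.028))
except Exception as e: print(e)
```

```text
1.9 [0.4641 0.063  0.1088] [1.e-03 1.e+00 0.e+00 1.e-04] [-1.03879620e-01  2.22588598e-01  1.87834432e+00  3.57941231e-05
  1.04038850e+00 -1.67266357e+00]
(array([0.4627, 0.063 , 0.0273]), 3689, np.float64(0.0499))
```

Call:
carry_out --rows '[{"slide": [1,0,45],"turn": 0},{"slide": [1,0,80],"turn": 0},{"slide": [1,0,93],"turn": 0},{"slide": [1,0,93],"turn": 0}]'

```text
clock: 2.45
tcp_pos: [0.4627, 0.063, 0.0153]
orientation: [0.001, 1.0, 0.0, -0.001]
wrist_force: [0.3, 0.5, -0.3]
gripper_width: 0.0928
finger_force: 0.0
```

Call:
carry_out --rows '[{"slide": [0,0,0],"turn": 0},{"slide": [0,0,0],"turn": 0},{"slide": [0,0,0],"turn": 0},{"slide": [0,0,0],"turn": 0},{"slide": [0,0,0],"turn": 0}]' --grip -1

```text
clock: 3.08
tcp_pos: [0.4632, 0.063, 0.016]
orientation: [0.0, 1.0, -0.0, 0.0]
wrist_force: [-0.3, 0.4, 4.1]
gripper_width: 0.0558
finger_force: 30.0
```

Call:
carry_out --rows '[{"slide": [0,0,0],"turn": 0},{"slide": [0,0,0],"turn": 0},{"slide": [0,0,0],"turn": 0}]'

```text
clock: 3.45
tcp_pos: [0.4633, 0.063, 0.016]
orientation: [0.0, 1.0, -0.0, 0.0]
wrist_force: [-1.0, 0.2, 4.5]
gripper_width: 0.0559
finger_force: 30.0
```

Call:
carry_out --rows '[{"slide": [0,0,-30],"turn": 0},{"slide": [0,0,-80],"turn": 0},{"slide": [0,25,-120],"turn": 0},{"slide": [0,70,-140],"turn": 0},{"slide": [-20,115,-140],"turn": 0}]'

```text
clock: 4.08
tcp_pos: [0.4834, 0.1791, 0.1576]
orientation: [0.001, 1.0, 0.0, 0.001]
wrist_force: [0.7, -0.3, -1.5]
gripper_width: 0.0559
finger_force: 30.0
```

Call:
carry_out --rows '[{"slide": [-40,40,0],"turn": 0},{"slide": [-90,70,0],"turn": 0},{"slide": [-140,84,0],"turn": 0},{"slide": [-190,84,0],"turn": 0},{"slide": [-230,84,0],"turn": 0}]'

```text
clock: 4.7
tcp_pos: [0.7144, 0.262, 0.1539]
orientation: [0.0, 1.0, -0.0, -0.001]
wrist_force: [-1.1, 0.4, -0.7]
gripper_width: 0.056
finger_force: 30.0
```

Call:
carry_out --rows '[{"slide": [0,0,0],"turn": 0},{"slide": [0,0,0],"turn": 0},{"slide": [0,0,0],"turn": 0}]'

```text
clock: 5.08
tcp_pos: [0.7119, 0.2621, 0.1559]
orientation: [0.0, 1.0, -0.0, -0.0]
wrist_force: [-0.5, 0.3, -1.9]
gripper_width: 0.0559
finger_force: 30.0
```

```bash
cat > c.py <<'E'
from h import *
s=arm.read_state(); print(s['clock'],np.round(s['tcp_pos'],4),np.round(s['orientation'],4),s['gripper_width'],np.round(s['wrist_force'],1))
p,d=grab_frame('wrist');W=cloud('wrist',d);save('f.png',p);np.savez('wrist2',p=p,d=d,W=W)
m=(d>0)&(np.hypot(W[...,0]-.633,W[...,1]-.262)<.05)&(W[...,2]>.03)&(W[...,2]<.1)
P=W[m];print(len(P),P.mean(0).round(4),P.max(0).round(4),P.min(0).round(4))
for zl in(.035,.040,.045,.050,.054):
    Q=P[abs(P[:,2]-zl)<.003]
    if len(Q)>5: print(zl,len(Q),np.percentile(Q,[2,50,98],0).round(4).tolist())
m=(d>0)&(abs(W[...,2]-.012)<.002)&(np.hypot(W[...,0]-.633,W[...,1]-.262)<.095)
print(cv2.minAreaRect((W[m][:,:2]*1000).astype(np.float32)))
E
python3 c.py
```

```text
5.075 [0.7119 0.2621 0.1559] [ 1.e-04  1.e+00 -0.e+00 -4.e-04] 0.05592119185428863 [-0.5  0.3 -1.9]
379 [0.6299 0.2649 0.0532] [0.6398 0.2743 0.0585] [0.6206 0.2556 0.0485]
0.05 191 [[0.6206, 0.2557, 0.0489], [0.6301, 0.2649, 0.0513], [0.639, 0.2743, 0.0529]]
0.054 271 [[0.6221, 0.2565, 0.0511], [0.6301, 0.2649, 0.0537], [0.6382, 0.2734, 0.0568]]
((629.9880981445312, 265.017333984375), (120.07516479492188, 120.06417083740234), 88.0274429321289)
```

View pics/f.png

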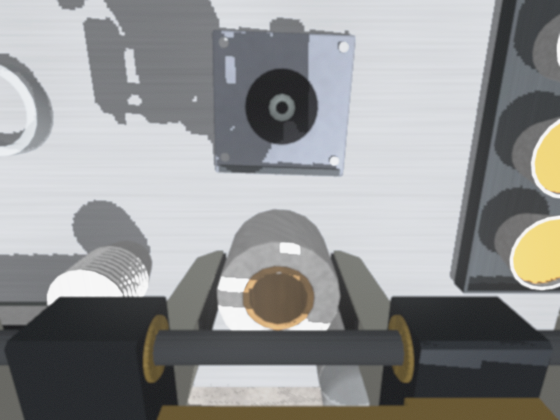

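The wrist picture shows the spindle at (281,106), centred on the black disc, and the held roll upright with its bore at (279,297). I'll check where the roll sits in the hand.

Run:
```python
from h import *
z=np.load('wrist2.npz');d=z['d'];W=z['W']
m=(d>0)&(np.hypot(W[...,0]-.712,W[...,1]-.262)<.035)&(W[...,2]>.186)&(W[...,2]<.196)
P=W[m];print(len(P),np.percentile(P,[1,50,99],0).round(4))
m=(d>0)&(np.hypot(W[...,0]-.712,W[...,1]-.262)<.035)&(W[...,2]>.1)&(W[...,2]<.186)&(W[...,0]<.69)
P=W[m];print(len(P),np.percentile(P,[1,50,99],0).round(4))
# side wall cylinder fit, radius 28
r=least_squares(lambda v:np.hypot(P[:,0]-v[0],P[:,1]-v[1])-.028,[.712,.262],loss='soft_l1',f_scale=.001).x;print(r.round(4))
```

```text
8115 [[0.685  0.2314 0.1863]
 [0.7048 0.2622 0.1902]
 [0.7282 0.2929 0.1947]]
1830 [[0.6842 0.2462 0.143 ]
 [0.6858 0.2623 0.1681]
 [0.6898 0.2781 0.1857]]
[0.7125 0.2621]
```

Call:
carry_out --rows '[{"slide": [40,3,0],"turn": 0},{"slide": [75,3,20],"turn": 0},{"slide": [82.5,3,50],"turn": 0},{"slide": [82.5,3,75],"turn": 0},{"slide": [82.5,3,75],"turn": 0}]'

```text
clock: 5.75
tcp_pos: [0.6284, 0.2647, 0.0793]
orientation: [0.0, 1.0, -0.0, -0.002]
wrist_force: [0.5, 0.7, -0.8]
gripper_width: 0.056
finger_force: 30.0
```

Call:
carry_out --rows '[{"slide": [0,0,5],"turn": 0},{"slide": [0,0,10],"turn": 0},{"slide": [0,0,15],"turn": 0},{"slide": [0,0,20],"turn": 0},{"slide": [0,0,20],"turn": 0}]'

```text
clock: 6.38
tcp_pos: [0.6303, 0.2647, 0.06]
orientation: [0.0, 1.0, -0.0, -0.001]
wrist_force: [-0.1, 0.5, -1.6]
gripper_width: 0.056
finger_force: 30.0
```

Call:
carry_out --rows '[{"slide": [0,0,7],"turn": 0},{"slide": [0,0,14],"turn": 0},{"slide": [0,0,20],"turn": 0},{"slide": [0,0,26],"turn": 0},{"slide": [0,0,26],"turn": 0}]'

```text
clock: 7.0
tcp_pos: [0.6302, 0.2647, 0.0338]
orientation: [0.0, 1.0, -0.0, -0.001]
wrist_force: [-0.6, 0.2, -2.1]
gripper_width: 0.0561
finger_force: 30.0
```

Call:
carry_out --rows '[{"slide": [0,0,1],"turn": 0},{"slide": [0,0,2],"turn": 0},{"slide": [0,0,3],"turn": 0},{"slide": [0,0,3],"turn": 0}]'

```text
clock: 7.5
tcp_pos: [0.6307, 0.2649, 0.0316]
orientation: [0.0, 1.0, -0.0, 0.0]
wrist_force: [0.7, 0.1, -1.5]
gripper_width: 0.056
finger_force: 30.0
```

Call:
carry_out --rows '[{"slide": [0,0,1],"turn": 0},{"slide": [0,0,1],"turn": 0}]'

```text
clock: 7.75
tcp_pos: [0.6308, 0.2649, 0.0311]
orientation: [0.0, 1.0, 0.0, 0.0]
wrist_force: [-1.4, -0.5, 0.8]
gripper_width: 0.0563
finger_force: 30.0
```

Call:
carry_out --rows '[{"slide": [0,0,1],"turn": 0},{"slide": [0,0,1],"turn": 0}]'

```text
clock: 8.0
tcp_pos: [0.6308, 0.265, 0.0311]
orientation: [0.0, 1.0, 0.0, 0.0]
wrist_force: [-3.6, 0.0, 6.9]
gripper_width: 0.056
finger_force: 30.0
```

Call:
carry_out --rows '[{"slide": [0,0,0],"turn": 0},{"slide": [0,0,0],"turn": 0},{"slide": [0,0,0],"turn": 0},{"slide": [0,0,0],"turn": 0}]' --grip 0.8

```text
clock: 8.5
tcp_pos: [0.6306, 0.2649, 0.0294]
orientation: [0.0, 1.0, -0.0, -0.0]
wrist_force: [-0.3, -0.7, -0.1]
gripper_width: 0.0831
finger_force: 0.0
```

Call:
carry_out --rows '[{"slide": [0,0,-10],"turn": 0},{"slide": [0,0,-40],"turn": 0},{"slide": [0,0,-90],"turn": 0},{"slide": [0,0,-140],"turn": 0},{"slide": [0,0,-180],"turn": 0}]'

```text
clock: 9.12
tcp_pos: [0.6311, 0.265, 0.2131]
orientation: [0.0, 1.0, 0.0, 0.001]
wrist_force: [-0.3, -0.5, -0.3]
gripper_width: 0.0837
finger_force: 0.0
```

```bash
cat > d.py <<'E'
from h import *
s=arm.read_state(); print(s['clock'],np.round(s['tcp_pos'],4),np.round(s['orientation'],4),s['gripper_width'])
for cam in('scene','side'):
    p,d=grab_frame(cam); np.savez(cam+'2',p=p,d=d); W=cloud(cam,d)
    m=(d>0)&(np.hypot(W[...,0]-.63,W[...,1]-.263)<.04)&(W[...,2]>.02)&(W[...,2]<.12);P=W[m]
    print(cam,len(P),np.percentile(P,[1,50,99],0).round(4).tolist())
    # wand axis from several slabs
    m=(d>0)&((W>[.5,-.36,.118])&(W<[.66,-.18,.2])).all(-1)
    o=outline_of(cam,'scanner')[0]; mm=m&o['mask']; P=W[mm]; print('wand',o['score'],len(P),P.mean(0).round(4),P.min(0).round(4),P.max(0).round(4))
save('g.png',np.hstack([cv2.resize(np.load('scene2.npz')['p'][130:230,370:470],(400,400)),cv2.resize(np.load('side2.npz')['p'][100:200,220:320],(400,400))]))
E
python3 d.py
```

```text
9.125 [0.6311 0.265  0.2131] [4.0e-04 1.0e+00 3.0e-04 1.4e-03] 0.08365022831612706
scene 465 [[0.6104, 0.2356, 0.0209], [0.6423, 0.2493, 0.0546], [0.6621, 0.2883, 0.0675]]
wand 0.9 548 [ 0.6007 -0.269   0.1454] [ 0.5628 -0.285   0.1181] [ 0.6324 -0.2458  0.1752]
side 282 [[0.6004, 0.2321, 0.0209], [0.6225, 0.2471, 0.0538], [0.6523, 0.2872, 0.0682]]
wand 0.69 216 [ 0.583  -0.2776  0.1506] [ 0.5574 -0.289   0.1181] [ 0.6249 -0.2598  0.1762]
```

View pics/g.png

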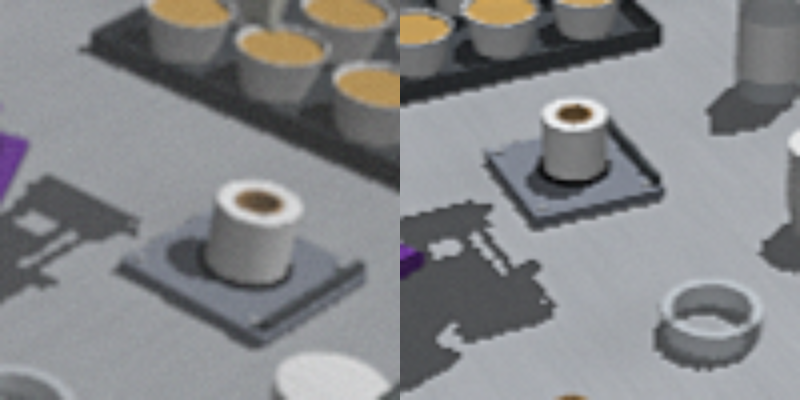

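The roll sits fully down on the disc, with its top at z≈0.066. Next is the scanner.

Call:
carry_out --rows '[{"slide": [0,-5,-50],"turn": 0},{"slide": [0,-50,-90],"turn": 0},{"slide": [0,-110,-90],"turn": 0},{"slide": [0,-170,-90],"turn": 0},{"slide": [0,-230,-90],"turn": 0}]'

```text
clock: 9.95
tcp_pos: [0.6295, 0.0333, 0.2977]
orientation: [0.0, 1.0, 0.0, -0.002]
wrist_force: [0.9, -1.0, -0.3]
gripper_width: 0.0839
finger_force: 0.0
```

Call:
carry_out --rows '[{"slide": [0,-60,0],"turn": 0},{"slide": [-20,-120,0],"turn": 0},{"slide": [-30,-180,0],"turn": 0},{"slide": [-40,-240,0],"turn": 0},{"slide": [-40,-295,0],"turn": 0}]'

```text
clock: 10.58
tcp_pos: [0.6698, -0.262, 0.2967]
orientation: [0.001, 1.0, 0.001, -0.002]
wrist_force: [0.1, 0.2, 0.0]
gripper_width: 0.0838
finger_force: 0.0
```

Call:
carry_out --rows '[{"slide": [0,0,0],"turn": 0},{"slide": [0,0,0],"turn": 0},{"slide": [0,0,0],"turn": 0}]'

```text
clock: 10.95
tcp_pos: [0.6704, -0.2582, 0.2994]
orientation: [-0.001, 1.0, 0.0, -0.0]
wrist_force: [-0.2, 0.0, 0.4]
gripper_width: 0.0837
finger_force: 0.0
```

```bash
cat > e.py <<'E'
from h import *
s=arm.read_state(); print(s['clock'],np.round(s['tcp_pos'],4),np.round(s['orientation'],4))
p,d=grab_frame('wrist');W=cloud('wrist',d);save('w3.png',p);np.savez('wrist3',p=p,d=d,W=W)
m=(d>0)&((W>[.52,-.36,.008])&(W<[.78,-.16,.016])).all(-1); print('foot',cv2.minAreaRect((W[m][:,:2]*1000).astype(np.float32)))
for o in outline_of('wrist','scanner')[:2]:
    print(o['score'],o['point'])
    mm=o['mask']&(d>0)&(W[...,2]>.105)&(W[...,2]<.2); P=W[mm]
    mu=P.mean(0);u,sv,vt=np.linalg.svd(P-mu,full_matrices=False)
    print(len(P),mu.round(4),vt[0].round(4),vt[2].round(4),(sv/len(P)**.5).round(4),P.min(0).round(4),P.max(0).round(4))
    # RANSAC-free plane: top face with normal ~ (-c? )
    a=vt[0]*np.sign(vt[0][2])
    for t in np.arange(-.03,.031,.01):
        Q=P[abs((P-mu)@a-t)<.004]
        if len(Q)>10: print(round(t,3),len(Q),np.percentile(Q,[2,50,98],0).round(4).tolist())
E
python3 e.py
```

```text
10.95 [ 0.6704 -0.2582  0.2994] [-6.e-04  1.e+00  4.e-04 -3.e-04]
foot ((635.8074951171875, -252.40432739257812), (160.25709533691406, 100.1101303100586), 17.816652297973633)
0.96 [273.6, 117.4]
2285 [ 0.5952 -0.2653  0.1507] [ 0.6932  0.2199 -0.6864] [-0.648  -0.2267 -0.7271] [0.029  0.0072 0.0051] [ 0.56   -0.2868  0.105 ] [ 0.6394 -0.2425  0.1762]
-0.03 121 [[0.6105, -0.2702, 0.1272], [0.6156, -0.2585, 0.1299], [0.6205, -0.2478, 0.1331]]
-0.02 127 [[0.6046, -0.2724, 0.1347], [0.61, -0.2604, 0.1377], [0.6141, -0.2499, 0.1409]]
-0.01 150 [[0.598, -0.2744, 0.142], [0.6034, -0.2627, 0.1452], [0.6081, -0.2521, 0.1485]]
0.0 161 [[0.5911, -0.2764, 0.1493], [0.597, -0.2648, 0.1532], [0.6023, -0.2531, 0.1562]]
0.01 181 [[0.5855, -0.2782, 0.1572], [0.5909, -0.2664, 0.1608], [0.596, -0.2556, 0.1639]]
0.02 192 [[0.5796, -0.2804, 0.1648], [0.5852, -0.2686, 0.1683], [0.59, -0.2569, 0.1715]]
0.03 689 [[0.5617, -0.2848, 0.16], [0.5724, -0.2726, 0.169], [0.5821, -0.2603, 0.1746]]
```

View pics/w3.png

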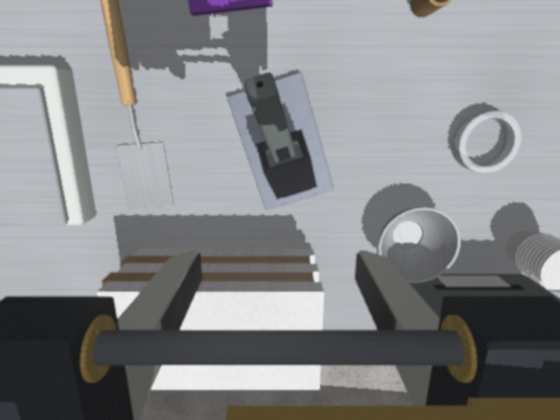

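The wrist picture shows the wand from (262,85) to (285,150) in the grey holster, which is yawed about 17.8°. The grip point works out at about (0.602, -0.263, 0.126).

Call:
carry_out --rows '[{"slide": [35,-3,30],"turn": -0.16},{"slide": [68,-5,60],"turn": -0.31},{"slide": [68,-5,80],"turn": -0.31},{"slide": [68,-5,80],"turn": -0.31},{"slide": [68,-5,80],"turn": -0.31}]'

```text
clock: 11.68
tcp_pos: [0.6032, -0.2648, 0.221]
orientation: [-0.154, 0.988, -0.001, 0.001]
wrist_force: [-0.1, -0.8, 0.0]
gripper_width: 0.0841
finger_force: 0.0
```

```bash
cat > f.py <<'E'
from h import *
from scipy.spatial.transform import Rotation as R
s=arm.read_state(); t=np.array(s['tcp_pos']); r=R.from_quat(s['orientation'])
print(s['clock'],t.round(4),'yawx',np.degrees(np.arctan2(*r.as_matrix()[[1,0],0])).round(2),np.round(s['q'],3))
print('tool shift mm', (r.inv().apply(np.array([.602,-.263,.107])-t)*1000).round(1))
p,d=grab_frame('wrist');W=cloud('wrist',d)
n=np.array([.728,.234,.644]);a=np.array([-.613,-.197,.765]);yy=np.cross(a,n);g=np.array([.602,-.263,.1264])
Q=W-g; m=(d>0)&(abs(Q@a)<.04)&(abs(Q@yy)<.03)&(abs(Q@n)<.03); P=Q[m]; L=P@np.c_[a,yy,n]; print(len(L),np.percentile(L,[2,50,98],0).round(4))
for k in (-.02,0.,.02,.035):
    S=L[(abs(L[:,0]-k)<.004)&(L[:,2]>.008)]
    if len(S)>5: print(k,len(S),np.percentile(S,[2,50,98],0).round(4).tolist())
E
python3 f.py
```

```text
11.675 [ 0.6032 -0.2648  0.221 ] yawx -162.23 [-0.583  0.453  1.246  0.     1.44  -2.464]
tool shift mm [  0.8   2.3 114. ]
1142 [[-0.0376 -0.0131  0.0103]
 [ 0.0073 -0.0008  0.0132]
 [ 0.0389  0.0114  0.0144]]
-0.02 90 [[-0.0235, -0.0132, 0.0106], [-0.0199, -0.0013, 0.0132], [-0.0164, 0.0114, 0.0137]]
0.0 111 [[-0.0038, -0.0133, 0.0104], [-0.0002, -0.0014, 0.0131], [0.0038, 0.0113, 0.0137]]
0.02 131 [[0.0165, -0.0129, 0.0102], [0.0201, -0.0007, 0.0133], [0.0238, 0.0115, 0.0138]]
0.035 164 [[0.0311, -0.0132, 0.0101], [0.0349, -0.0008, 0.0132], [0.0389, 0.0116, 0.0138]]
```

Call:
carry_out --rows '[{"slide": [1,1.3,50],"turn": 0},{"slide": [1,1.3,90],"turn": 0},{"slide": [1,1.3,114],"turn": 0},{"slide": [1,1.3,114],"turn": 0},{"slide": [1,1.3,114],"turn": 0}]'

```text
clock: 12.35
tcp_pos: [0.6022, -0.2648, 0.1075]
orientation: [-0.154, 0.988, -0.001, 0.001]
wrist_force: [0.9, -0.6, 0.8]
gripper_width: 0.0837
finger_force: 0.0
```

Call:
carry_out --rows '[{"slide": [0,0,0],"turn": 0},{"slide": [0,0,0],"turn": 0},{"slide": [0,0,0],"turn": 0},{"slide": [0,0,0],"turn": 0},{"slide": [0,0,0],"turn": 0}]' --grip -1

```text
clock: 12.98
tcp_pos: [0.6009, -0.2641, 0.1056]
orientation: [-0.154, 0.988, 0.0, -0.0]
wrist_force: [-0.0, 0.1, -0.2]
gripper_width: 0.0385
finger_force: 0.0
```

Call:
carry_out --rows '[{"slide": [0,0,0],"turn": 0},{"slide": [0,0,0],"turn": 0},{"slide": [0,0,0],"turn": 0},{"slide": [0,0,0],"turn": 0},{"slide": [0,0,0],"turn": 0}]'

```text
clock: 13.6
tcp_pos: [0.6009, -0.2641, 0.1056]
orientation: [-0.154, 0.988, 0.0, -0.0]
wrist_force: [0.6, 0.6, -0.3]
gripper_width: 0.0259
finger_force: 30.0
```

Call:
carry_out --rows '[{"slide": [6.4,0,-7.6],"turn": 0},{"slide": [16,0,-19],"turn": 0},{"slide": [27,0,-32],"turn": 0},{"slide": [40,0,-47.4],"turn": 0},{"slide": [40,0,-47.4],"turn": 0}]'

```text
clock: 14.22
tcp_pos: [0.5623, -0.2776, 0.1554]
orientation: [-0.153, 0.988, -0.001, 0.001]
wrist_force: [0.3, -0.4, -0.7]
gripper_width: 0.0257
finger_force: 30.0
```

```bash
cat > tilt.py <<'E'
from h import *
from scipy.spatial.transform import Rotation as R
s=arm.read_state(); t=np.array(s['tcp_pos']); M=R.from_quat(s['orientation']).as_matrix()
print(s['clock'],t.round(4),np.round(s['wrist_force'],1),round(s['gripper_width'],4))
g=t-M[:,2]*.019
def lk(cam):
    p,d=grab_frame(cam);W=cloud(cam,d); out=outline_of(cam,'scanner')
    if not out: return print(cam,'none')
    o=max(out,key=lambda o:o['score']); m=o['mask']&(d>0); m=cv2.erode(m.astype(np.uint8),np.ones((2,2)))>0
    L=(W[m]-g)@M; L=L[(abs(L[:,1])<.03)&(np.hypot(L[:,0],L[:,2])<.14)&(np.hypot(L[:,0],L[:,2])>.02)]
    # axis in tool frame, from fit of the xz line direction
    c=L.mean(0);u,sv,vt=np.linalg.svd(L-c,full_matrices=False);a=vt[0]*np.sign(-vt[0][2])
    print(cam,round(o['score'],2),len(L),'c',c.round(4),'axis',a.round(3),'lean deg',np.degrees(np.arctan2(a[0],-a[2])).round(1),'side',np.degrees(np.arctan2(a[1],-a[2])).round(1),'z',L[:,2].min().round(3),L[:,2].max().round(3))
    return p,W,o['mask']
if __name__=='__main__':
    for c in('scene','side','wrist'): lk(c)
E
python3 tilt.py
```

```text
14.225 [ 0.5623 -0.2776  0.1554] [ 0.3 -0.4 -0.7] 0.0257
scene 0.88 890 c [-0.0535 -0.0061  0.0432] axis [ 0.642  0.023 -0.766] lean deg 40.0 side 1.7 z -0.022 0.087
side 0.92 255 c [-0.0111 -0.0121  0.0157] axis [ 0.644  0.081 -0.761] lean deg 40.2 side 6.1 z -0.05 0.09
wrist 0.56 6221 c [ 0.0187  0.0008 -0.0313] axis [ 0.717 -0.011 -0.697] lean deg 45.8 side -0.9 z -0.047 0.071
```

Call:
carry_out --rows '[{"slide": [-8,0,-7.5],"turn": 0},{"slide": [-16,0,-14.3],"turn": 0},{"slide": [-24,0,-19.5],"turn": 0},{"slide": [-32,0,-24.2],"turn": 0},{"slide": [-32,0,-24.2],"turn": 0}]'

```text
clock: 15.15
tcp_pos: [0.594, -0.266, 0.1775]
orientation: [-0.154, 0.988, 0.0, 0.0]
wrist_force: [-2.4, 0.8, -3.9]
gripper_width: 0.0258
finger_force: 30.0
```

```bash
python3 tilt.py
```

```text
15.15 [ 0.594  -0.266   0.1775] [-2.4  0.8 -3.9] 0.0258
scene 0.65 757 c [-0.0343 -0.0073  0.058 ] axis [ 0.394  0.058 -0.917] lean deg 23.2 side 3.6 z -0.022 0.107
side 0.7 432 c [ 0.0009 -0.0095  0.0249] axis [ 0.392  0.04  -0.919] lean deg 23.1 side 2.5 z -0.053 0.106
wrist 0.94 5506 c [ 0.0258 -0.0009 -0.0489] axis [-0.808 -0.457 -0.371] lean deg -65.3 side -50.9 z -0.055 -0.04
```

Call:
carry_out --rows '[{"slide": [-9,0,-3.8],"turn": 0},{"slide": [-17.4,0,-7],"turn": 0},{"slide": [-27,0,-9.3],"turn": 0},{"slide": [-38,0,-11.3],"turn": 0},{"slide": [-38,0,-11.3],"turn": 0}]'

```text
clock: 16.08
tcp_pos: [0.6295, -0.2554, 0.1889]
orientation: [-0.154, 0.988, -0.0, -0.0]
wrist_force: [-3.5, -0.8, -1.0]
gripper_width: 0.0263
finger_force: 30.0
```

```bash
python3 tilt.py
```

```text
16.075 [ 0.6295 -0.2554  0.1889] [-3.5 -0.8 -1. ] 0.0263
scene 0.6 644 c [-0.0075 -0.0085  0.0669] axis [ 0.162  0.048 -0.986] lean deg 9.3 side 2.8 z 0.019 0.114
side 0.62 642 c [ 0.0171 -0.0079  0.0309] axis [ 0.142  0.028 -0.989] lean deg 8.2 side 1.6 z -0.069 0.119
wrist 0.7 8279 c [ 0.0236 -0.0001 -0.0264] axis [ 0.082 -0.004 -0.997] lean deg 4.7 side -0.2 z -0.057 0.104
```

```bash
cat > tilt2.py <<'E'
from tilt import *
for cam in('wrist','side','scene'):
    r=lk(cam)
    if r is None: continue
    p,W,mk=r; np.savez('t_'+cam,p=p,W=W)
    L=(W-g)@M; m=(abs(L[...,1])<.03)&(abs(L[...,0])<.05)&(L[...,2]>-.04)&(L[...,2]<.13)&mk
    P=L[m]; rng=np.random.default_rng(0)
    for k in range(2):   # dominant planes by RANSAC
        best=None
        for _ in range(400):
            q=P[rng.choice(len(P),3,False)]; n=np.cross(q[1]-q[0],q[2]-q[0]); nn=np.linalg.norm(n)
            if nn<1e-6: continue
            i=abs((P-q[0])@(n/nn))<.0015
            if best is None or i.sum()>best.sum(): best=i
        Q=P[best];c=Q.mean(0);n=np.linalg.svd(Q-c,full_matrices=False)[2][2]; n*=np.sign(n[np.argmax(abs(n))])
        print('  plane',len(Q),'n',n.round(3),'tilt deg',np.degrees(np.arcsin(n[2])).round(2),'c',c.round(4),'z',Q[:,2].min().round(3),Q[:,2].max().round(3))
        P=P[~best]
        if len(P)<50: break
E
python3 tilt2.py
```

```text
16.375 [ 0.6294 -0.2554  0.1889] [-3.2 -1.5 -1. ] 0.026
wrist 0.89 8593 c [ 0.0231 -0.0002 -0.0253] axis [ 0.083 -0.005 -0.997] lean deg 4.8 side -0.3 z -0.078 0.109
  plane 3066 n [ 0.99 -0.    0.14] tilt deg 8.06 c [ 0.023  -0.0003  0.0132] z -0.04 0.13
  plane 339 n [-0.089  0.002  0.996] tilt deg 84.89 c [ 0.0077 -0.0001  0.0554] z 0.054 0.058
side 0.84 564 c [ 0.0172 -0.0088  0.0301] axis [ 0.15   0.039 -0.988] lean deg 8.6 side 2.3 z -0.055 0.111
  plane 222 n [0.99  0.015 0.141] tilt deg 8.09 c [ 0.0199 -0.0038  0.0392] z -0.04 0.109
  plane 113 n [-0.086  0.995  0.053] tilt deg 3.06 c [ 0.01   -0.0164  0.04  ] z -0.037 0.108
scene 0.69 643 c [-0.0077 -0.0085  0.0681] axis [ 0.122  0.079 -0.989] lean deg 7.0 side 4.6 z 0.02 0.129
  plane 336 n [0.99  0.017 0.139] tilt deg 8.0 c [-0.0126 -0.0012  0.0629] z -0.003 0.108
  plane 169 n [0.022 1.    0.018] tilt deg 1.02 c [-0.0031 -0.019   0.0821] z 0.012 0.113
```

Lean is 8.0° in all three views. The wand has crept about 10 mm sideways in the pads while pivoting. I'll finish turning it against the lip, then stand it on the free table to square it up and regrip it at its centre.

Call:
carry_out --rows '[{"slide": [-5,0,0],"turn": 0},{"slide": [-10,0,0],"turn": 0},{"slide": [-14,0,0],"turn": 0},{"slide": [-18,0,0],"turn": 0},{"slide": [-18,0,0],"turn": 0}]'

```text
clock: 17.3
tcp_pos: [0.6464, -0.2498, 0.1891]
orientation: [-0.154, 0.988, -0.0, -0.0]
wrist_force: [-5.7, -1.9, 1.7]
gripper_width: 0.0255
finger_force: 30.0
```

```bash
python3 tilt2.py
```

```text
17.3 [ 0.6464 -0.2498  0.1891] [-5.7 -1.9  1.7] 0.0255
wrist 0.76 9787 c [ 0.0263 -0.0001 -0.0202] axis [-0.016 -0.004 -1.   ] lean deg -0.9 side -0.2 z -0.059 0.105
  plane 4365 n [1.    0.004 0.017] tilt deg 0.95 c [ 0.0289 -0.0001  0.0131] z -0.04 0.109
  plane 436 n [0.009 0.001 1.   ] tilt deg 89.47 c [ 0.0178 -0.0009  0.0539] z 0.052 0.056
side 0.7 684 c [ 0.0257 -0.0075  0.0308] axis [ 0.016  0.017 -1.   ] lean deg 0.9 side 1.0 z -0.058 0.112
  plane 274 n [1.    0.008 0.017] tilt deg 1.0 c [ 0.0291 -0.0022  0.0397] z -0.04 0.111
  plane 129 n [-0.145  0.987  0.067] tilt deg 3.85 c [ 0.0199 -0.0154  0.03  ] z -0.039 0.109
scene 0.55 559 c [ 0.0063 -0.0101  0.0661] axis [ 0.113 -0.014 -0.994] lean deg 6.5 side -0.8 z 0.007 0.11
  plane 239 n [0.999 0.03  0.02 ] tilt deg 1.13 c [-0.0002 -0.0034  0.0721] z 0.005 0.108
  plane 173 n [-0.037  0.999 -0.001] tilt deg -0.03 c [ 0.0116 -0.0191  0.0799] z 0.014 0.11
```

Call:
carry_out --rows '[{"slide": [2,0,-5],"turn": 0},{"slide": [2,0,-20],"turn": 0},{"slide": [2,0,-40],"turn": 0},{"slide": [3,10,-60],"turn": 0},{"slide": [6,35,-60],"turn": 0}]'

```text
clock: 18.23
tcp_pos: [0.6317, -0.2183, 0.2519]
orientation: [-0.154, 0.988, -0.001, 0.003]
wrist_force: [-0.5, 0.3, -1.9]
gripper_width: 0.0257
finger_force: 30.0
```

Call:
carry_out --rows '[{"slide": [2,30,0],"turn": 0},{"slide": [5,60,0],"turn": 0},{"slide": [7,90,0],"turn": 0},{"slide": [9,115,10],"turn": 0},{"slide": [9,121,25],"turn": 0}]'

```text
clock: 18.85
tcp_pos: [0.5852, -0.1037, 0.2251]
orientation: [-0.155, 0.988, -0.0, 0.002]
wrist_force: [0.3, -0.2, -1.2]
gripper_width: 0.0258
finger_force: 30.0
```

Call:
carry_out --rows '[{"slide": [0,0,30],"turn": 0},{"slide": [0,0,60],"turn": 0},{"slide": [0,0,90],"turn": 0},{"slide": [0,0,110],"turn": 0},{"slide": [0,0,110],"turn": 0}]'

```text
clock: 19.48
tcp_pos: [0.5839, -0.1055, 0.1116]
orientation: [-0.154, 0.988, 0.001, -0.002]
wrist_force: [-0.3, 0.2, -2.1]
gripper_width: 0.0261
finger_force: 30.0
```

```bash
python3 tilt2.py
```

```text
19.475 [ 0.5839 -0.1055  0.1116] [-0.3  0.2 -2.1] 0.0261
wrist 0.87 9852 c [ 0.0254 -0.0006 -0.0213] axis [-0.007 -0.005 -1.   ] lean deg -0.4 side -0.3 z -0.06 0.13
  plane 4239 n [ 1.    -0.006  0.023] tilt deg 1.31 c [ 0.028  -0.001   0.0138] z -0.04 0.11
  plane 437 n [ 0.009 -0.008  1.   ] tilt deg 89.3 c [0.0167 0.0002 0.0525] z 0.051 0.055
side 0.97 552 c [ 0.0231 -0.0095  0.0268] axis [ 0.027  0.025 -0.999] lean deg 1.5 side 1.4 z -0.061 0.109
  plane 194 n [ 0.998 -0.05   0.024] tilt deg 1.4 c [ 0.0281 -0.0041  0.0387] z -0.039 0.11
  plane 113 n [ 0.997 -0.075  0.023] tilt deg 1.31 c [ 0.0254 -0.0043  0.0373] z -0.038 0.107
scene 0.66 395 c [ 0.0035 -0.0119  0.0653] axis [ 0.087  0.009 -0.996] lean deg 5.0 side 0.5 z 0.011 0.107
  plane 155 n [1.    0.013 0.021] tilt deg 1.18 c [-0.0034 -0.0044  0.0695] z 0.02 0.105
  plane 139 n [-0.17   0.983  0.075] tilt deg 4.33 c [ 0.0107 -0.0172  0.0566] z -0.003 0.109
```

Call:
carry_out --rows '[{"slide": [0,0,5],"turn": 0},{"slide": [0,0,10],"turn": 0},{"slide": [0,0,13],"turn": 0},{"slide": [0,0,13],"turn": 0}]'

```text
clock: 20.27
tcp_pos: [0.5846, -0.1054, 0.1001]
orientation: [-0.154, 0.988, 0.0, -0.0]
wrist_force: [-0.4, -0.2, -2.1]
gripper_width: 0.0257
finger_force: 30.0
```

Call:
carry_out --rows '[{"slide": [0,0,1.5],"turn": 0},{"slide": [0,0,3],"turn": 0},{"slide": [0,0,3],"turn": 0}]'

```text
clock: 20.65
tcp_pos: [0.5848, -0.1055, 0.0974]
orientation: [-0.154, 0.988, 0.0, -0.0]
wrist_force: [1.0, -0.2, -1.3]
gripper_width: 0.0256
finger_force: 30.0
```

Call:
carry_out --rows '[{"slide": [0,0,1],"turn": 0},{"slide": [0,0,1.5],"turn": 0},{"slide": [0,0,1.5],"turn": 0}]'

```text
clock: 21.02
tcp_pos: [0.5848, -0.1055, 0.096]
orientation: [-0.154, 0.988, 0.0, -0.0]
wrist_force: [-0.1, -0.1, -1.8]
gripper_width: 0.0256
finger_force: 30.0
```

Call:
carry_out --rows '[{"slide": [0,0,1],"turn": 0},{"slide": [0,0,1.5],"turn": 0},{"slide": [0,0,1.5],"turn": 0}]'

```text
clock: 21.4
tcp_pos: [0.585, -0.1055, 0.095]
orientation: [-0.154, 0.988, -0.0, 0.0]
wrist_force: [0.5, 1.4, 2.7]
gripper_width: 0.0261
finger_force: 30.0
```

Call:
carry_out --rows '[{"slide": [0,0,0.7],"turn": 0},{"slide": [0,0,1],"turn": 0},{"slide": [0,0,1],"turn": 0}]'

```text
clock: 21.78
tcp_pos: [0.5852, -0.1055, 0.0949]
orientation: [-0.154, 0.988, -0.0, 0.001]
wrist_force: [-2.1, 1.2, 8.6]
gripper_width: 0.0258
finger_force: 30.0
```

Call:
carry_out --rows '[{"slide": [0,0,1],"turn": 0},{"slide": [0,0,2],"turn": 0},{"slide": [0,0,2],"turn": 0},{"slide": [0,0,2],"turn": 0}]'

```text
clock: 22.28
tcp_pos: [0.586, -0.1054, 0.0946]
orientation: [-0.154, 0.988, -0.001, 0.002]
wrist_force: [-3.5, 2.6, 18.3]
gripper_width: 0.0257
finger_force: 30.0
```

```bash
python3 tilt2.py
```

```text
22.275 [ 0.586  -0.1054  0.0946] [-3.5  2.6 18.3] 0.0257
wrist 0.74 9907 c [ 0.0263 -0.0001 -0.0199] axis [-0.017 -0.009 -1.   ] lean deg -0.9 side -0.5 z -0.079 0.114
  plane 4434 n [ 1.    -0.003  0.011] tilt deg 0.62 c [ 0.0292 -0.0004  0.0132] z -0.04 0.114
  plane 450 n [0.016 0.002 1.   ] tilt deg 89.09 c [0.0184 0.     0.0536] z 0.052 0.056
side 0.57 545 c [ 0.025  -0.0082  0.0329] axis [ 0.027  0.018 -0.999] lean deg 1.6 side 1.0 z -0.059 0.12
  plane 219 n [0.999 0.038 0.022] tilt deg 1.23 c [ 0.0293 -0.0014  0.0409] z -0.04 0.115
  plane 104 n [0.022 0.998 0.062] tilt deg 3.53 c [ 0.0182 -0.0147  0.0345] z -0.039 0.112tilt.py:12: RuntimeWarning: Mean of empty slice.
  c=L.mean(0);u,sv,vt=np.linalg.svd(L-c,full_matrices=False);a=vt[0]*np.sign(-vt[0][2])
  ret = um.true_divide(
Traceback (most recent call last):
  File "tilt2.py", line 3, in <module>
    r=lk(cam)
  File "tilt.py", line 12, in lk
    c=L.mean(0);u,sv,vt=np.linalg.svd(L-c,full_matrices=False);a=vt[0]*np.sign(-vt[0][2])
                                                                 ~~^^^
IndexError: index 0 is out of bounds for axis 0 with size 0
```

Call:
carry_out --rows '[{"slide": [0,0,-1.5],"turn": 0},{"slide": [0,0,-2.5],"turn": 0},{"slide": [0,0,-2.5],"turn": 0}]'

```text
clock: 22.95
tcp_pos: [0.5857, -0.1055, 0.0948]
orientation: [-0.154, 0.988, -0.0, 0.001]
wrist_force: [1.1, 2.4, 6.1]
gripper_width: 0.026
finger_force: 30.0
```

Call:
carry_out --rows '[{"slide": [0,0,0],"turn": 0},{"slide": [0,0,0],"turn": 0},{"slide": [0,0,0],"turn": 0},{"slide": [0,0,0],"turn": 0}]' --grip 0.1

```text
clock: 23.45
tcp_pos: [0.5847, -0.1055, 0.0937]
orientation: [-0.154, 0.988, 0.0, -0.0]
wrist_force: [0.7, -1.0, 0.4]
gripper_width: 0.0506
finger_force: 0.0
```

```bash
sed -i "s/'wrist','side','scene'/'wrist','side'/" tilt2.py; python3 tilt2.py
```

```text
23.45 [ 0.5847 -0.1055  0.0937] [ 0.7 -1.   0.4] 0.0506
wrist 0.83 9674 c [ 0.0249 -0.0003 -0.0175] axis [-0.01  -0.005 -1.   ] lean deg -0.6 side -0.3 z -0.06 0.112
  plane 4658 n [1.    0.003 0.008] tilt deg 0.45 c [ 0.027  -0.0003  0.0136] z -0.04 0.109
  plane 443 n [0.016 0.003 1.   ] tilt deg 89.05 c [ 0.0158 -0.0008  0.0527] z 0.051 0.055
side 0.55 487 c [ 0.0227 -0.0079  0.0286] axis [-0.011  0.022 -1.   ] lean deg -0.6 side 1.3 z -0.059 0.108
  plane 193 n [ 0.998  0.066 -0.018] tilt deg -1.01 c [ 0.0258 -0.002   0.0388] z -0.039 0.111
  plane 94 n [ 0.983 -0.184 -0.021] tilt deg -1.2 c [ 0.0245 -0.0063  0.0439] z -0.037 0.109
```

The scanner stands upright on its own. I'll recentre on it and grip again.

Call:
carry_out --rows '[{"slide": [5,0,-1],"turn": 0},{"slide": [10,0,-2],"turn": 0},{"slide": [14,0,-2],"turn": 0},{"slide": [14,0,-2],"turn": 0}]'

```text
clock: 24.15
tcp_pos: [0.5712, -0.1099, 0.0962]
orientation: [-0.154, 0.988, -0.0, -0.0]
wrist_force: [-0.5, -0.1, 0.1]
gripper_width: 0.0515
finger_force: 0.0
```

Call:
carry_out --rows '[{"slide": [0,0,0],"turn": 0},{"slide": [0,0,0],"turn": 0},{"slide": [0,0,0],"turn": 0},{"slide": [0,0,0],"turn": 0},{"slide": [0,0,0],"turn": 0}]' --grip -1

```text
clock: 24.78
tcp_pos: [0.5716, -0.1097, 0.096]
orientation: [-0.154, 0.988, 0.0, 0.0]
wrist_force: [0.2, -0.9, -0.9]
gripper_width: 0.0256
finger_force: 30.0
```

Call:
carry_out --rows '[{"slide": [0,0,0],"turn": 0},{"slide": [0,0,-10],"turn": 0},{"slide": [0,0,-40],"turn": 0},{"slide": [0,0,-80],"turn": 0},{"slide": [0,0,-80],"turn": 0}]'

```text
clock: 25.4
tcp_pos: [0.5737, -0.1106, 0.1801]
orientation: [-0.154, 0.988, -0.002, 0.003]
wrist_force: [-0.1, 1.0, -1.8]
gripper_width: 0.0259
finger_force: 30.0
```

```bash
python3 tilt2.py
```

```text
25.4 [ 0.5737 -0.1106  0.1801] [-0.1  1.  -1.8] 0.0259
wrist 0.74 7941 c [ 0.0091  0.0007 -0.0059] axis [-0.063 -0.008 -0.998] lean deg -3.6 side -0.4 z -0.055 0.115
  plane 5840 n [ 1.    -0.    -0.004] tilt deg -0.24 c [0.0136 0.0006 0.0148] z -0.04 0.116
  plane 412 n [0.008 0.004 1.   ] tilt deg 89.52 c [0.0038 0.0004 0.0573] z 0.056 0.059
side 0.93 445 c [ 0.0117 -0.0063  0.0556] axis [ 0.031  0.035 -0.999] lean deg 1.8 side 2.0 z -0.044 0.116
  plane 247 n [ 0.999  0.04  -0.019] tilt deg -1.07 c [ 0.015  -0.0007  0.0434] z -0.039 0.117
  plane 93 n [-0.103  0.989  0.104] tilt deg 5.96 c [ 0.0067 -0.0137  0.0598] z -0.04 0.114
```

Call:
carry_out --rows '[{"slide": [0,0,-20],"turn": 0},{"slide": [0,0,-50],"turn": 0},{"slide": [-10,20,-75],"turn": 0},{"slide": [-27,55,-80],"turn": 0},{"slide": [-47,95,-80],"turn": 0}]'

```text
clock: 26.22
tcp_pos: [0.5872, -0.0045, 0.2552]
orientation: [-0.153, 0.988, 0.0, -0.001]
wrist_force: [0.1, -0.1, -1.5]
gripper_width: 0.0258
finger_force: 30.0
```

Call:
carry_out --rows '[{"slide": [-20,40,0],"turn": 0},{"slide": [-40,80,0],"turn": 0},{"slide": [-60,120,0],"turn": 0},{"slide": [-80,160,0],"turn": 0},{"slide": [-100,195,0],"turn": 0}]'

```text
clock: 26.85
tcp_pos: [0.6226, 0.2128, 0.254]
orientation: [-0.154, 0.988, -0.0, -0.002]
wrist_force: [1.2, -1.3, -1.4]
gripper_width: 0.026
finger_force: 30.0
```

Call:
carry_out --rows '[{"slide": [-12,24,0],"turn": 0},{"slide": [-21,43,0],"turn": 0},{"slide": [-24,50,0],"turn": 0},{"slide": [-24,50,0],"turn": 0},{"slide": [-24,50,0],"turn": 0}]'

```text
clock: 27.48
tcp_pos: [0.631, 0.2651, 0.2561]
orientation: [-0.153, 0.988, -0.0, -0.0]
wrist_force: [0.0, 0.6, -1.1]
gripper_width: 0.0259
finger_force: 30.0
```

```bash
cat > fin.py <<'E'
from tilt2 import *
print('tool shift to (.6308,.265,.221):',((np.array([.6308,.265,.221])-t)@M*1000).round(1))
for cam in('side','scene','wrist'):
    p,d=grab_frame(cam);W=cloud(cam,d);save('fin_%s_%d.png'%(cam,s['clock']*10),p)
    try: print(cam,'roll',ringfit(W,d,(.631,.265),.058,.074,.028))
    except Exception as e: print(cam,e)
E
python3 fin.py
```

```text
27.475 [0.631  0.2651 0.2561] [ 0.   0.6 -1.1] 0.0259
wrist 0.63 7908 c [ 0.008  -0.0001 -0.0092] axis [-0.059 -0.005 -0.998] lean deg -3.4 side -0.3 z -0.058 0.112
  plane 5572 n [ 1.     0.001 -0.001] tilt deg -0.06 c [ 0.0125 -0.0003  0.0148] z -0.04 0.113
  plane 418 n [-0.008  0.001  1.   ] tilt deg 89.51 c [0.0025 0.     0.0549] z 0.053 0.057
side 0.96 327 c [ 0.0087 -0.0098  0.0541] axis [ 0.048  0.028 -0.998] lean deg 2.7 side 1.6 z -0.049 0.114
  plane 127 n [0.999 0.04  0.014] tilt deg 0.8 c [ 0.0129 -0.0037  0.0416] z -0.04 0.11
  plane 72 n [-0.325  0.944  0.053] tilt deg 3.02 c [ 0.0063 -0.016   0.0541] z -0.033 0.111
tool shift to (.6308,.265,.221): [ 0.2  0.  35.1]
side roll (array([0.6272, 0.2612, 0.0261]), 115, np.float64(0.0633))
scene roll (array([0.6354, 0.2645, 0.0266]), 201, np.float64(0.0636))
wrist roll (array([0.6268, 0.264 , 0.0251]), 1262, np.float64(0.0648))
```

Call:
carry_out --rows '[{"slide": [0,0,10],"turn": 0},{"slide": [0,0,22],"turn": 0},{"slide": [0,0,31],"turn": 0},{"slide": [0,0,35],"turn": 0},{"slide": [0,0,35],"turn": 0}]'

```text
clock: 28.45
tcp_pos: [0.6308, 0.2661, 0.2205]
orientation: [-0.154, 0.988, -0.0, -0.0]
wrist_force: [-0.2, -0.9, -1.6]
gripper_width: 0.026
finger_force: 30.0
```

Call:
carry_out --rows '[{"slide": [0,0,0],"turn": 0},{"slide": [0,0,0],"turn": 0},{"slide": [0,0,0],"turn": 0},{"slide": [0,0,0],"turn": 0},{"slide": [0,0,0],"turn": 0}]'

```text
clock: 29.08
tcp_pos: [0.6309, 0.2661, 0.2211]
orientation: [-0.154, 0.988, 0.0, 0.0]
wrist_force: [-0.4, 0.0, -0.4]
gripper_width: 0.0253
finger_force: 30.0
```

```bash
python3 fin.py
python3 - <<'E'
import cv2,glob,numpy as np
a=cv2.imread(sorted(glob.glob('pics/fin_side_*'))[-1]);b=cv2.imread(sorted(glob.glob('pics/fin_scene_*'))[-1])
cv2.imwrite('pics/z.png',np.hstack([cv2.resize(a,(400,300)),cv2.resize(b,(400,300))]))
E
```

```text
29.075 [0.6309 0.2661 0.2211] [-0.4  0.  -0.4] 0.0253
wrist 0.79 8071 c [ 0.0081 -0.0001 -0.0092] axis [-0.057 -0.004 -0.998] lean deg -3.3 side -0.2 z -0.079 0.114
  plane 5607 n [ 1.     0.002 -0.001] tilt deg -0.08 c [ 0.0125 -0.0002  0.0148] z -0.04 0.114
  plane 399 n [-0.007 -0.001  1.   ] tilt deg 89.58 c [0.0027 0.0002 0.055 ] z 0.054 0.056
side 0.84 334 c [ 0.0088 -0.0082  0.0581] axis [ 0.041  0.01  -0.999] lean deg 2.3 side 0.6 z -0.05 0.117
  plane 133 n [ 0.999 -0.04  -0.001] tilt deg -0.06 c [ 0.0125 -0.0021  0.049 ] z -0.04 0.115
  plane 74 n [1.    0.016 0.002] tilt deg 0.1 c [ 0.0152 -0.0065  0.0436] z -0.037 0.104
tool shift to (.6308,.265,.221): [ 0.5 -1.   0.1]
side roll (array([0.6277, 0.2609, 0.026 ]), 115, np.float64(0.0637))
scene roll (array([0.6353, 0.2646, 0.0263]), 201, np.float64(0.0638))
wrist roll (array([0.6274, 0.2638, 0.0246]), 1196, np.float64(0.0649))
```

View pics/z.png

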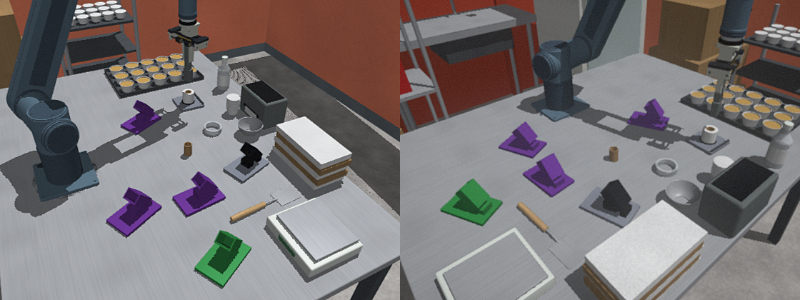

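The picture shows the scanner held upright above the seated roll (at about (188,75) on the left and (712,120) on the right). The holster is empty and the bystanders have not moved. I'm handing the job in.

```bash
python3 -c "
from workcell import arm
print(arm.close_job())"
```

```text
the job is handed in; nothing more can be done
None
```

The job is handed in with no verdict returned: the roll was set down fully on the spindle and released, and the scanner is held still, vertical to within about 0.1°, with its window about 6 cm above the middle of the roll's top; to turn it, I levered it against the holster lip and briefly stood it on the empty table to regrip.

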